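# Make up two bench kits from the stock

## Robot

A 7-joint arm with a two-finger parallel gripper is mounted at the origin on a cart in front of the work surface, level with it; the furniture and walls round the work are solid. World frame = base frame: x ahead of the robot, y to its left, z up, the work surface at z = 0. Lengths are in m, angles in rad, forces in N, time in s.
With the tool pointing down it reaches from about 0.425 to 0.875 m from the base axis. Payload 4.7 kg.
Tool frame: the origin (TCP) lies on the centre line of the jaws, within the pads' length; the fingertips stand 25 mm ahead of it and the grasp point (between the pads) lies 6 mm ahead of it (bot.finger_overhang is the distance from the TCP to the fingertips, in m); z points along the fingers, y is the line along which they close (so a half turn about z gives the same grasp; the last joint's range is limited). The gripper opens to 85 mm and grips with 20 to 120 N. Pads are 22 mm wide; open, the fingers measure 114 mm over their backs; the gripper's body (76 mm by 85 mm) begins 54 mm behind the grasp point. The pads swing forward as they close: fully open they stand 13 mm farther back than shut.
Start: joints at [1.216, 0.321, -0.07, 1.45, 0.023, 1.371, -0.057], TCP at [0.234, -0.606, 0.256] pointing down, gripper open.
Joint ranges: [-2.86, 2.86], [-0.3, 2.09], [-1.38, 1.24], [0.06, 2.45], [-1.56, 4.7], [0.09, 2.05], [-2.69, 2.69]. Speed limits (rad/s): [2.57, 2.57, 3.14, 3.14, 3.14, 3.14, 3.14].

## Interface

Orientations are given as a rotation vector (axis times angle).
In Python, from bench import bot, snapshot gives the robot as it stands.
- The arm moves only by the tool carry_out, never from a script. Its argument "rows" is a list of rows, each a list of 3 entries, a list of its own where there are three numbers: the shift along the tool's x, y, z in mm, then the turn, a rotation vector about the tool's x, y, z in degrees, then the opening, from -1 (shut) to 1 (fully open). A call has 1 to 8 rows; each row shifts and turns the commanded pose from where the row before left it, along the tool's axes as they then stand; what a row does not reach is not made up. A row lasts 1/12 s, in which the tool goes at most 41.7 mm and 7.16 degrees, less where a joint would pass 70% of its speed; a pose out of reach is approached as far as the arm can. A call is refused whole if a number of a shift passes 41.7 or a number of a turn 7.16, either way. A call with a gripper value outside its range is refused whole. The fingers move at their own pace and stop on an object; "squeeze" is the grip in N (left out, the last holds). Time passes only in rows, so rows that do not move let the fingers close. It gives the time, the measured TCP pose, the force, the opening and the grip force at its end, in the units of the state.
- bot.get_state(): the state, without advancing time (a new reading comes with each control period).
- snapshot(name): name is "scene" or "top"; returns a dict with "pixels" (400x640x3 uint8, blue, green, red), "fx", "fy", "cx", "cy" (pixels), "k1" (the pictures are not rectified: a ray, as slopes to the right and down, at radius r is drawn at 1 + k1 r^2 times it, then the intrinsics apply), "xyz" and "orientation" of the camera in the world. Camera axes: x right, y down, z forward; pixel columns grow to the right and rows downward; lengths in m; the calibration is good to about 2 mm. A picture is of the moment at which its call begins. There is no depth.
- bot.job_done(): hands the job in; it is judged then, once.
The state is a dict: "time": time; "joint_positions": joint angles; "joint_velocities": joint speeds; "joint_torque": joint torques, N m; "tcp_pos": TCP position; "ee_rot": TCP orientation; "wrist_force": force on the tool from outside, world axes, zero at the start; "wrist_torque": the same for the moment, N m; "grip_width": opening from 0.0 (shut) to 1.0 (fully open); "grip_force": force on a finger pad.
Only numpy, scipy, OpenCV 4.12 (cv2) and the standard library are available. Lean on these libraries where they do the work, as an engineer would, in place of code of your own. Each camera call takes 0.05 s, during which the arm holds its last target. There are 200 camera calls.

## Task

Make up two kits from the stock that stands together on the open bench between the two grey trays (three bottles, a small glass beaker and a carton; the like bottles and carton at the far back edge are not meant). Put the largest bottle and the beaker in the tray with two equal compartments, one in each, either way round; put the smallest bottle in the short compartment and the carton in the long compartment of the other tray. Everything stands upright on the tray floor as it stood on the bench, and the middle-sized bottle stays where it is.

Things in the scene. Friction and masses are not known exactly. Their poses are not given: they have to be found in the camera images.
- even_tray: Grey plastic kit tray fixed to the bench, 169 (x) x 86 (y) x 20 mm high, a small thumb tab at each end (10 mm beyond the rim). Origin: centre of its underside. A cross wall at the middle makes two compartments, each 80 x 80 mm inside, centred at x = -41.5 and +41.5 mm, y = 0. Floor and walls 3 mm thick; floor top at z = 3, rim at z = 20 mm.
- uneven_tray: Grey plastic kit tray like the other, also fixed, but 221 (x) x 86 (y) x 20 mm high. Origin: centre of its underside. A cross wall makes a short compartment, 80 x 80 mm inside, centred at x = -67.5 mm (the end nearer the robot), and a long one, 132 (x) x 80 (y) mm, centred at x = +41.5 mm, both at y = 0. Floor and walls 3 mm thick; floor top at z = 3, rim at z = 20 mm.
- large_bottle: Largest of three round reagent bottles with screw caps: body 61 mm across up to z = 66 mm, then a shoulder and a cap 37 mm across from z = 97 to 118 mm. 0.26 kg. Its origin is the centre of its underside, z up. At the start it stands upright on the bench between the two trays.
- middle_bottle: Middle-sized of the three bottles, 56 mm across, 105 mm high. It belongs to neither kit and stays where it is, upright. Its origin is the centre of its underside, z up. At the start it stands upright on the bench between the two trays.
- small_bottle: Smallest of the three bottles: body 48 mm across up to z = 50 mm, then a shoulder and a cap 29 mm across from z = 74 to 90 mm. 0.26 kg. Its origin is the centre of its underside, z up. At the start it stands upright on the bench between the two trays.
- small_beaker: Small clear glass beaker, open at the top, 52 mm across at the rim (48 mm at the foot), 58 mm high, 0.055 kg; it can be gripped across the outside. Its origin is the centre of its underside, z up. At the start it stands upright on the bench between the two trays.
- carton: Closed printed carton of sealing film, 62 (its x) x 115 (its y) x 62 mm high, 0.12 kg, to be gripped across its 62 mm width (its x). Its origin is the centre of its underside, z up. At the start it stands upright on the bench between the two trays.
Not all that is in view belongs to the job. What is shaped like the small_bottle but orange or yellow is not meant.

How it is judged:
At the end, for the whole second after the job is handed in: Largest bottle and beaker in different compartments of the even tray; smallest bottle in the short, carton in the long compartment of the other. Each on the floor, upright within 0.12 rad, within 20 mm of the compartment centre per axis (carton 15), still. Middle bottle upright, moved under 20 mm (((x of large_bottle in the frame of even_tray between 0.0215 and 0.0615 m and y of large_bottle in the frame of even_tray between -0.02 and 0.02 m and z of each of large_bottle, small_beaker in the frame of even_tray below 0.01 m and angle between each of large_bottle, small_beaker's own z axis and vertical below 0.12 rad and x of small_beaker in the frame of even_tray between -0.0615 and -0.0215 m and y of small_beaker in the frame of even_tray between -0.02 and 0.02 m) or (x of large_bottle in the frame of even_tray between -0.0615 and -0.0215 m and y of large_bottle in the frame of even_tray between -0.02 and 0.02 m and z of each of large_bottle, small_beaker in the frame of even_tray below 0.01 m and angle between each of large_bottle, small_beaker's own z axis and vertical below 0.12 rad and x of small_beaker in the frame of even_tray between 0.0215 and 0.0615 m and y of small_beaker in the frame of even_tray between -0.02 and 0.02 m)) and x of small_bottle in the frame of uneven_tray between -0.0875 and -0.0475 m and y of small_bottle in the frame of uneven_tray between -0.02 and 0.02 m and z of each of small_bottle, carton in the frame of uneven_tray below 0.01 m and angle between each of small_bottle, carton, middle_bottle's own z axis and vertical below 0.12 rad and x of carton in the frame of uneven_tray between 0.0265 and 0.0565 m and y of carton in the frame of uneven_tray between -0.015 and 0.015 m and distance of middle_bottle from where it was at the start of the episode below 0.02 m and linear speed of each of large_bottle, small_beaker, small_bottle, carton below 0.02 m/s); the robot touches nothing.
It fails at once if the middle-sized bottle is shifted by more than 20 mm or knocked over (distance of middle_bottle from where it was at the start of the episode above 0.02 m or angle between middle_bottle's own z axis and vertical above 0.3 rad).
It also fails if it takes over 112 s, if anything falls off the work surface, if the arm or the gripper's body presses on something with over 40 N, if the wrist force passes 120 N, or if a joint passes its speed limit or range.

## Working session

There is one attempt and no reset: what is moved stays moved. The work goes in short steps, Python scripts to look and compute and a tool call to move; the robot and the scene stay as the last step left them, time stands still between calls to the robot, and variables do not carry over. Pictures are saved under pics/ and viewed, at most 14 in all, crops included, and the job is handed in when it is done.

Besides the shell and the picture viewer there is one more tool, called after "Emit:" as name(argument=value, ...), one argument or row to a line, values as JSON. carry_out: Moves the arm, as the interface text tells. Its arguments: {"type":"object","properties":{"rows":{"type":"array","items":{"type":"array"}},"squeeze":{"type":"number"}},"required":["rows"]}

```bash
ls; mkdir -p pics
python3 - <<'E'
from bench import bot, snapshot
import cv2,numpy as np
print(bot.get_state())
for n in ("scene","top"):
    s=snapshot(n); cv2.imwrite(f"pics/{n}0.png",s["pixels"]); print(n,{k:v for k,v in s.items() if k!="pixels"})
E
```

```text
pics
{'time': 0.0, 'joint_positions': array([ 1.21614351,  0.32184595, -0.07009636,  1.4516754 ,  0.02257575,
        1.37079295, -0.05687631]), 'joint_velocities': array([-1.34295132e-03,  7.92814464e-06,  1.49079436e-04, -1.31158064e-03,
       -8.64500820e-04, -8.66551680e-04, -2.19964026e-04]), 'joint_torque': array([-2.76989322e-04, -4.93586719e+01, -3.82252643e-01, -3.14337587e+01,
        1.29759545e-02,  1.11938003e-02,  6.95144806e-06]), 'tcp_pos': array([ 0.23408803, -0.60586018,  0.25520843]), 'ee_rot': array([-3.08647189e+00, -5.75706532e-01,  6.65389732e-04]), 'wrist_force': array([ 0.52041104,  0.00848142, -0.23280863]), 'wrist_torque': array([-0.02024942,  0.03106475, -0.0334717 ]), 'grip_force': 0.0, 'grip_width': 0.9985960756463327}
scene {'fx': 437.4456054750375, 'fy': 437.4456054750375, 'cx': 315.14367170303336, 'cy': 197.78008242433071, 'k1': -0.018336378011549234, 'xyz': array([0.8050766 , 0.62822578, 0.96432751]), 'orientation': array([-0.54639855, -2.86596598,  0.87316906])}
top {'fx': 391.81325000189196, 'fy': 391.81325000189196, 'cx': 320.88759071041306, 'cy': 199.97888524313208, 'k1': 0.0008832692470334443, 'xyz': array([0.56358163, 0.06474391, 1.09793781]), 'orientation': array([-2.21219983,  2.19528489, -0.01502377])}
```

View pics/scene0.png

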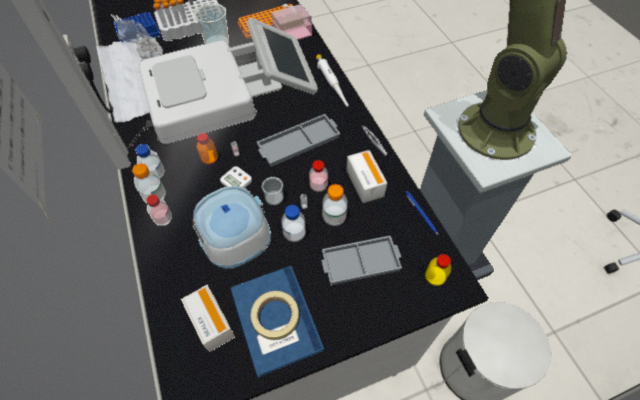

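View pics/top0.png

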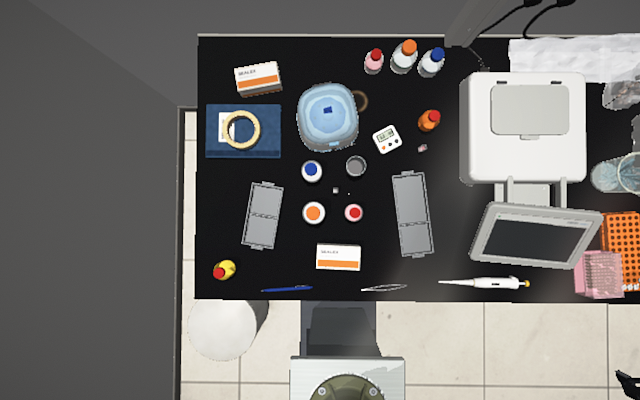

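The top view shows world x up and y to the left. The even tray is at (263,215) and the uneven tray at (412,214). The large bottle (orange cap) is at (314,212), the middle one (blue) at (312,170) and the small one (red) at (354,212). The beaker is at (356,167) and the carton at (339,257). The scene view shows the same layout.

```bash
cat > h.py <<'E'
from bench import bot, snapshot
import cv2, numpy as np
from scipy.spatial.transform import Rotation as R
def ray(s,uv):
    K=np.array([[s["fx"],0,s["cx"]],[0,s["fy"],s["cy"]],[0,0,1]])
    p=cv2.undistortPoints(np.float64(uv).reshape(-1,1,2),K,np.array([s["k1"],0,0,0,0.]))[:,0]
    d=np.c_[p,np.ones(len(p))]
    return R.from_rotvec(s["orientation"]).apply(d)
def plane(s,uv,z):
    d=ray(s,uv); return s["xyz"]+d*((z-s["xyz"][2])/d[:,2:])
def tri(a,ua,b,ub):
    A=[];B=[]
    for s,u in((a,ua),(b,ub)):
        d=ray(s,[u])[0]; d/=np.linalg.norm(d); P=np.eye(3)-np.outer(d,d); A.append(P);B.append(P@s["xyz"])
    x,_,_,_=np.linalg.lstsq(np.vstack(A),np.hstack(B),rcond=None)
    return x, np.linalg.norm(np.vstack(A)@x-np.hstack(B))
def blobs(s,lo,hi,box,mn=15):
    x0,y0,x1,y1=box; h=cv2.cvtColor(s["pixels"],cv2.COLOR_BGR2HSV)
    m=cv2.inRange(h,lo,hi); k=np.zeros_like(m); k[y0:y1,x0:x1]=m[y0:y1,x0:x1]
    c,_=cv2.findContours(k,cv2.RETR_EXTERNAL,cv2.CHAIN_APPROX_NONE)
    return sorted([q for q in c if cv2.contourArea(q)>mn],key=cv2.contourArea,reverse=True)
E
python3 - <<'E'
from h import *
np.set_printoptions(precision=4,suppress=True)
t=snapshot("top"); s=snapshot("scene")
OR=((5,150,150),(20,255,255)); RD=((0,150,90),(4,255,255)); RD2=((172,120,80),(180,255,255)); BL=((105,150,80),(130,255,255))
def cc(c): return cv2.minEnclosingCircle(c[0]) if c else None
def ext(c): x,y,w,h=cv2.boundingRect(c[0]); return x,y,w,h
for n,col,tb,sb,zt in(("large",OR,(298,195,330,230),(320,180,350,203),.118),("small",RD,(340,198,370,228),(305,155,330,180),.09),("mid",BL,(298,155,328,185),(280,200,305,222),.105)):
    ct=blobs(t,*col,tb); cs=blobs(s,*col,sb)
    if n=="small":
        ct=ct or blobs(t,*RD2,tb); cs=cs or blobs(s,*RD2,sb)
    (u,r)=cc(ct); print(n,"top",u,r,"scene",ext(cs), "plane",plane(t,[u],zt)[0], "diam",2*r*(t["xyz"][2]-zt)/t["fx"])
    (v,rs)=cv2.minEnclosingCircle(cs[0]); print("  tri cap", *tri(t,u,s,v))
# trays, grey
for n,box in(("even",(235,170,290,260)),("uneven",(385,160,440,265))):
    g=blobs(t,(0,0,60),(180,60,200),box,100)
    q=cv2.minAreaRect(g[0]); p=cv2.boxPoints(q); P=plane(t,p,.02)
    print(n,q,"ctr",P.mean(0),"sides",np.linalg.norm(P[1]-P[0]),np.linalg.norm(P[2]-P[1]),"yaws",[np.degrees(np.arctan2(*(P[i+1]-P[i])[1::-1])) for i in(0,1)])
# carton: white+orange
x0,y0,x1,y1=305,232,375,280
g=blobs(t,(0,0,110),(180,255,255),(x0,y0,x1,y1),100)
q=cv2.minAreaRect(g[0]); P=plane(t,cv2.boxPoints(q),.062)
print("carton",q,cv2.boxPoints(q).tolist(),"ctr",P.mean(0),"sides",np.linalg.norm(P[1]-P[0]),np.linalg.norm(P[2]-P[1]),"yaws",[np.degrees(np.arctan2(*(P[i+1]-P[i])[1::-1])) for i in(0,1)])
im=np.hstack([cv2.resize(t["pixels"][140:280,235:440],None,fx=3.9,fy=3.9,interpolation=cv2.INTER_CUBIC)])
cv2.imwrite("pics/tc.png",im[:600,:800])
im=cv2.resize(s["pixels"][105:290,235:425],None,fx=4,fy=4,interpolation=cv2.INTER_CUBIC)[:600,:800]; 
cv2.imwrite("pics/sc.png",cv2.resize(s["pixels"][110:290,180:420],None,fx=3.3,fy=3.3,interpolation=cv2.INTER_CUBIC)[:600,:800])
# screen height
for a,b in(((490,203),(250,22)),((600,213),(285,25)),((577,270),(318,88)),((470,262),(278,80)),((600,213),(250,22)),((577,270),(285,25)),((490,203),(278,80)),((470,262),(318,88))): print(a,b,*tri(t,a,s,b))
E
```

```text
large top (312.65789794921875, 212.76315307617188) 6.662200450897217 scene (328, 184, 15, 16) plane [0.5554 0.0958 0.118 ] diam 0.03332476449207746
  tri cap [0.5561 0.0957 0.1116] 0.0011029539800539007
small top (354.65216064453125, 212.2608642578125) 5.018980979919434 scene (312, 160, 13, 12) plane [ 0.5573 -0.0112  0.09  ] diam 0.025822611731983282
  tri cap [ 0.5579 -0.0118  0.0863] 0.0009263203383133077
mid top (310.5722961425781, 168.69276428222656) 5.8978376388549805 scene (285, 205, 15, 14) plane [0.6672 0.1024 0.105 ] diam 0.02989274103102996
  tri cap [0.6682 0.1023 0.1014] 0.0010062327885018824
even ((262.0512390136719, 215.4214630126953), (32.850765228271484, 68.58274841308594), 9.926244735717773) ctr [0.5464 0.2382 0.02  ] sides 0.1887564149294762 0.09084051161547803 yaws [np.float64(-9.241332162970513), np.float64(-99.51495736634222)]
uneven ((412.6387634277344, 213.98220825195312), (87.97225952148438, 33.266178131103516), 82.69424438476562) ctr [ 0.5537 -0.1754  0.02  ] sides 0.09133906588924952 0.24087946989048967 yaws [np.float64(-82.28148539667382), np.float64(-172.
[... 274 characters left out ...]
.45928955078125]] ctr [0.4388 0.0298 0.062 ] sides 0.06486584190535384 0.11717817500806686 yaws [np.float64(-2.2697949875509362), np.float64(-92.21794882045941)]
(490, 203) (250, 22) [ 0.6021 -0.256   0.3523] 0.03505271074329608
(600, 213) (285, 25) [ 0.5138 -0.5463  0.1614] 0.08126009730250458
(577, 270) (318, 88) [ 0.2842 -0.8815 -0.4548] 0.09027616603806918
(470, 262) (278, 80) [ 0.4978 -0.3077  0.1181] 0.08841314508126778
(600, 213) (250, 22) [ 0.5575 -0.6169  0.1157] 0.004596168842906706
(577, 270) (285, 25) [ 0.431  -0.5817  0.0925] 0.02370834040566056
(490, 203) (278, 80) [ 0.5689 -0.3444  0.1024] 0.022843637286337922
(470, 262) (318, 88) [ 0.4293 -0.3282  0.0343] 0.005754541053740756
```

View pics/tc.png

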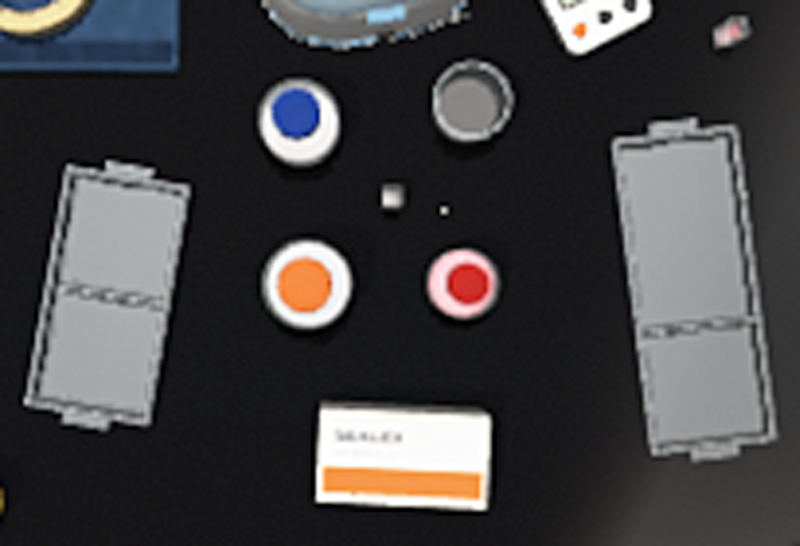

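View pics/sc.png

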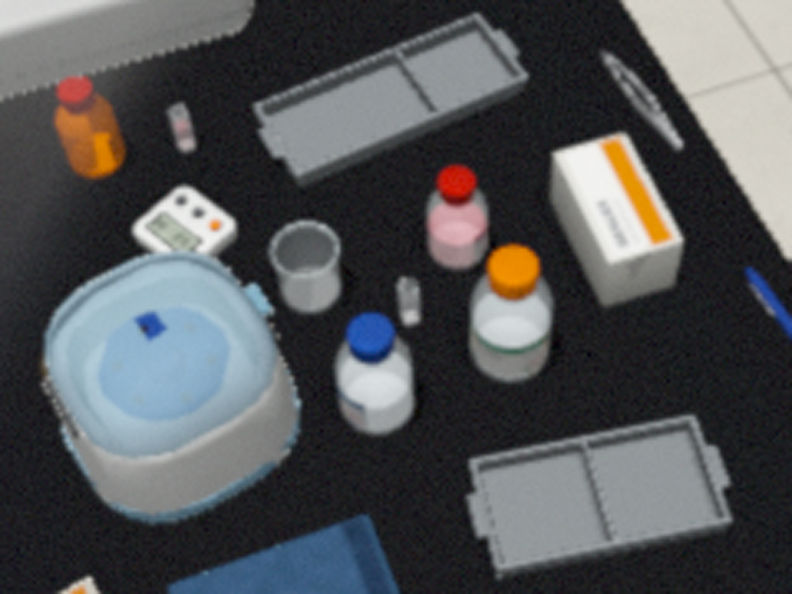

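The crops confirm the layout: orange = large, red = small, blue = middle. Both trays' long axes run roughly along x, and the short compartment of the right tray is near the robot. I'll start moving.

Emit:
carry_out(
  rows=[
    [[0, 0, 0], [0, 0, 7.05], 1],
    [[0, 0, 0], [0, 0, 7.05], 1],
    [[0, 0, 0], [0, 0, 7.05], 1],
    [[16, -35, 0], [0, 0, 0], 1],
    [[16, -35, 0], [0, 0, 0], 1],
    [[16, -35, 0], [0, 0, 0], 1],
    [[16, -35, 0], [0, 0, 0], 1],
    [[16, -35, 0], [0, 0, 0], 1],
  ],
  squeeze=40,
)

```text
time: 0.87
tcp_pos: [0.3148, -0.4295, 0.2561]
ee_rot: [-3.142, 0.001, 0.0]
wrist_force: [0.5, -0.7, 0.2]
grip_width: 1.002
grip_force: 0.0
```

```bash
cat >> h.py <<'E'
def go(x,y,z,yaw=0):
    st=bot.get_state(); M=R.from_rotvec(st["ee_rot"]); tx=M.apply([1,0,0]); cur=np.degrees(np.arctan2(tx[1],tx[0]))
    e=M.inv().apply(np.array([x,y,z])-st["tcp_pos"])*1000
    print("t%.2f yaw %.2f turn(tool z) %.2f shift mm"%(st["time"],cur,-(yaw-cur)),e.round(1),"tilt",M.apply([0,0,1]).round(4))
E
python3 - <<'E'
from h import *
np.set_printoptions(precision=4,suppress=True)
go(.5557,.0957,.18)
t=snapshot("top"); s=snapshot("scene")
g=blobs(t,(0,0,45),(180,90,255),(340,150,372,182),30)
(u,r)=cv2.minEnclosingCircle(g[0]); print("beaker top",u,r,plane(t,[u],.058),"d",2*r*1.04/392)
print("scene tri",tri(t,u,s,(272.4,185.8)))
print("box",tri(t,(327,110),s,(225.8,208.5)), plane(t,[(354,144),(345,150)],.11))
E
```

```text
t0.87 yaw -0.03 turn(tool z) -0.03 shift mm [ 240.7 -525.3   76.1] tilt [-0.0002  0.     -1.    ]
beaker top (355.75, 165.75) 10.891610145568848 [[ 0.6807 -0.0158  0.058 ]] d 0.05779221709893674
scene tri (array([ 0.6814, -0.0162,  0.0553]), np.float64(0.0006494337992311876))
box (array([0.8096, 0.0618, 0.1367]), np.float64(0.00047424673611418463)) [[ 0.73   -0.0071  0.11  ]
 [ 0.7146  0.0156  0.11  ]]
```

Emit:
carry_out(
  rows=[
    [[17, -37.5, 0], [0, 0, 0], 1],
    [[17, -37.5, 0], [0, 0, 0], 1],
    [[17, -37.5, 0], [0, 0, 0], 1],
    [[17, -37.5, 0], [0, 0, 0], 1],
    [[17, -37.5, 0], [0, 0, 0], 1],
    [[17, -37.5, 0], [0, 0, 0], 1],
    [[17, -37.5, 0], [0, 0, 0], 1],
    [[17, -37.5, 0], [0, 0, 0], 1],
  ],
)

```text
time: 1.63
tcp_pos: [0.4509, -0.1299, 0.2565]
ee_rot: [3.141, -0.001, 0.001]
wrist_force: [0.4, -0.3, -0.3]
grip_width: 0.999
grip_force: 0.0
```

Emit:
carry_out(
  rows=[
    [[17, -37.5, 5], [0, 0, 0], 1],
    [[17, -37.5, 5], [0, 0, 0], 1],
    [[17, -37.5, 5], [0, 0, 0], 1],
    [[17, -37.5, 5], [0, 0, 0], 1],
    [[17, -37.5, 10], [0, 0, 0], 1],
    [[17, -37, 10], [0, 0, 0], 1],
    [[0, 0, 30], [0, 0, 0], 1],
    [[0, 0, 0], [0, 0, 0], 1],
  ],
)

```text
time: 2.3
tcp_pos: [0.5497, 0.0946, 0.1817]
ee_rot: [-3.14, -0.008, 0.012]
wrist_force: [-1.8, -2.3, 0.2]
grip_width: 1.002
grip_force: 0.0
```

```bash
python3 -c "
from h import *
go(.5557,.0957,.120)
cv2.imwrite('pics/s2.png',cv2.resize(snapshot('scene')['pixels'][80:290,180:460],None,fx=2.5,fy=2.5))"
```

```text
t2.30 yaw 0.29 turn(tool z) 0.29 shift mm [ 6.5 -1.  61.7] tilt [-0.0079  0.0013 -1.    ]
```

View pics/s2.png

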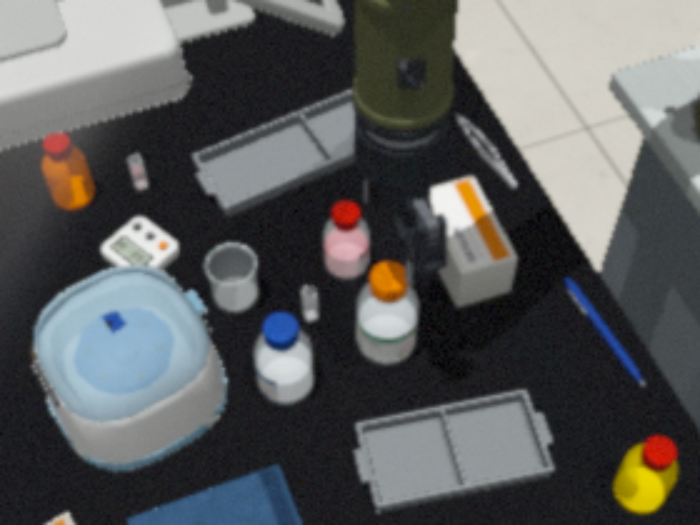

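The gripper hovers above and a little short of the orange cap (crop 388,278), with the fingers at about (425,235). Now descending.

Emit:
carry_out(
  rows=[
    [[0, 0, 20], [0, 0, 0], 1],
    [[0, 0, 20], [0, 0, 0], 1],
    [[0, 0, 0], [0, 0, 0], 1],
    [[0, 0, 0], [0, 0, 0], 1],
  ],
)

```text
time: 2.68
tcp_pos: [0.5522, 0.0906, 0.1471]
ee_rot: [3.141, -0.004, -0.001]
wrist_force: [0.7, -1.3, 0.7]
grip_width: 1.002
grip_force: 0.0
```

```bash
python3 -c "
from h import *
go(.5557,.0957,.120)
s=snapshot('scene')
M=R.from_rotvec(s['orientation']).inv()
st=bot.get_state()
p=s['pixels'].copy()
for o in([0,-.0425,.015],[0,.0425,.015],[0,0,.006]):
  w=st['tcp_pos']+R.from_rotvec(st['ee_rot']).apply(o)
  q=M.apply(w-s['xyz']); u=(int(s['cx']+s['fx']*q[0]/q[2]),int(s['cy']+s['fy']*q[1]/q[2])); print(u); cv2.circle(p,u,1,(0,255,0),-1)
cv2.imwrite('pics/s3.png',cv2.resize(p[120:250,260:420],None,fx=4,fy=4))"
```

```text
t2.68 yaw -0.15 turn(tool z) -0.15 shift mm [ 3.5 -5.1 27.1] tilt [-6.e-04 -8.e-04 -1.e+00]
(343, 198)
(329, 171)
(336, 182)
```

View pics/s3.png

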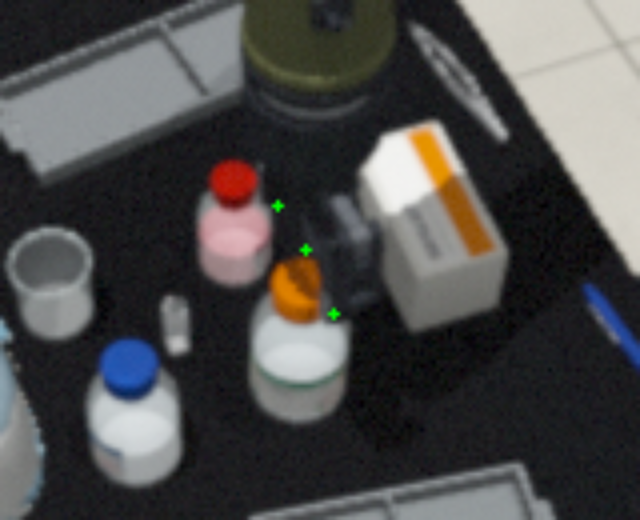

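The green projected grasp point sits just above the orange cap at (297,290), so the calibration agrees. I'll correct the offset, descend and grip.

Emit:
carry_out(
  rows=[
    [[3.5, -5, 0], [0, 0, 0], 1],
    [[0, 0, 14], [0, 0, 0], 1],
    [[0, 0, 13], [0, 0, 0], 1],
    [[0, 0, 0], [0, 0, 0], 1],
    [[0, 0, 0], [0, 0, 0], 1],
    [[0, 0, 0], [0, 0, 0], 1],
  ],
)

```text
time: 3.23
tcp_pos: [0.556, 0.0973, 0.12]
ee_rot: [-3.142, 0.001, -0.001]
wrist_force: [0.2, 0.1, -0.6]
grip_width: 0.998
grip_force: 0.0
```

Emit:
carry_out(
  rows=[
    [[0, 0, 0], [0, 0, 0], -1],
    [[0, 0, 0], [0, 0, 0], -1],
    [[0, 0, 0], [0, 0, 0], -1],
    [[0, 0, 0], [0, 0, 0], -1],
    [[0, 0, 0], [0, 0, 0], -1],
    [[0, 0, 0], [0, 0, 0], -1],
    [[0, 0, 0], [0, 0, 0], -1],
    [[0, 0, 0], [0, 0, 0], -1],
  ],
)

```text
time: 3.9
tcp_pos: [0.5561, 0.0967, 0.1201]
ee_rot: [3.141, -0.001, 0.002]
wrist_force: [-1.2, -2.0, 6.8]
grip_width: 0.428
grip_force: 38.2
```

Emit:
carry_out(
  rows=[
    [[0, 0, -10], [0, 0, 0], -1],
    [[0, 0, -35], [0, 0, 0], -1],
    [[-8.5, -25, 0], [0, 0, 0], -1],
    [[-8.5, -25, 0], [0, 0, 0], -1],
    [[-8.5, -25, 0], [0, 0, 0], -1],
    [[-8.5, -25, 0], [0, 0, 0], -1],
    [[-8.5, -25, 0], [0, 0, 0], -1],
    [[-8.5, -25, 0], [0, 0, 0], -1],
  ],
)

```text
time: 4.57
tcp_pos: [0.5032, 0.2486, 0.1641]
ee_rot: [-3.141, -0.0, 0.003]
wrist_force: [0.5, -0.4, -2.7]
grip_width: 0.427
grip_force: 38.2
```

Emit:
carry_out(
  rows=[
    [[0, 0, 0], [0, 0, 0], -1],
    [[0, 0, 0], [0, 0, 0], -1],
    [[0, 0, 0], [0, 0, 0], -1],
  ],
)

```text
time: 4.82
tcp_pos: [0.5042, 0.247, 0.164]
ee_rot: [3.141, 0.001, -0.002]
wrist_force: [0.4, 0.3, -2.9]
grip_width: 0.42
grip_force: 37.5
```

```bash
python3 -c "
from h import *
go(.5054,.2465,.123)"
```

```text
t4.82 yaw 0.02 turn(tool z) 0.02 shift mm [ 1.2  0.5 41. ] tilt [-1.1e-03 -7.0e-04 -1.0e+00]
```

Emit:
carry_out(
  rows=[
    [[1, 0.5, 14], [0, 0, 0], -1],
    [[0, 0, 14], [0, 0, 0], -1],
    [[0, 0, 8], [0, 0, 0], -1],
    [[0, 0, 3.5], [0, 0, 0], -1],
    [[0, 0, 1.5], [0, 0, 0], -1],
    [[0, 0, 0], [0, 0, 0], -1],
    [[0, 0, 0], [0, 0, 0], -1],
  ],
)

```text
time: 5.4
tcp_pos: [0.5061, 0.2458, 0.1237]
ee_rot: [3.141, -0.002, -0.0]
wrist_force: [-1.4, -1.7, 1.9]
grip_width: 0.418
grip_force: 39.1
```

Emit:
carry_out(
  rows=[
    [[0, 0, 0], [0, 0, 0], 1],
    [[0, 0, 0], [0, 0, 0], 1],
    [[0, 0, 0], [0, 0, 0], 1],
    [[0, 0, 0], [0, 0, 0], 1],
    [[0, 0, 0], [0, 0, 0], 1],
    [[0, 0, -10], [0, 0, 0], 1],
    [[0, 0, -25], [0, 0, 0], 1],
    [[0, 0, -25], [0, 0, 0], 1],
  ],
)

```text
time: 6.07
tcp_pos: [0.505, 0.2466, 0.184]
ee_rot: [3.141, 0.0, -0.003]
wrist_force: [0.7, 0.0, -0.1]
grip_width: 0.997
grip_force: 0.0
```

Emit:
carry_out(
  rows=[
    [[7.5, 36.5, 0], [0, 0, 0], 1],
    [[7.5, 36.5, 0], [0, 0, 0], 1],
    [[7.5, 36.5, 0], [0, 0, 0], 1],
    [[7.5, 36.5, 0], [0, 0, 0], 1],
    [[7.5, 36.5, 0], [0, 0, 0], 1],
    [[7.5, 36.5, 0], [0, 0, 0], 1],
    [[7.5, 36.5, 0], [0, 0, 0], 1],
    [[0, 0, 20], [0, 0, 0], 1],
  ],
)

```text
time: 6.73
tcp_pos: [0.5621, -0.0191, 0.1674]
ee_rot: [3.136, -0.019, 0.013]
wrist_force: [2.6, -1.8, -0.5]
grip_width: 0.997
grip_force: 0.0
```

Emit:
carry_out(
  rows=[
    [[0, 0, 0], [0, 0, 0], 1],
    [[0, 0, 0], [0, 0, 0], 1],
  ],
)

```text
time: 6.9
tcp_pos: [0.5576, -0.0085, 0.1635]
ee_rot: [-3.141, 0.001, 0.002]
wrist_force: [-0.7, 0.0, -0.5]
grip_width: 1.003
grip_force: 0.0
```

```bash
python3 -c "
from h import *
go(.5577,-.0115,.098)
cv2.imwrite('pics/t4.png',cv2.resize(snapshot('top')['pixels'][130:290,220:440],None,fx=2.5,fy=2.5))"
```

```text
t6.90 yaw -0.03 turn(tool z) -0.03 shift mm [ 0.2  3.  65.5] tilt [-1.5e-03  9.0e-04 -1.0e+00]
```

View pics/t4.png

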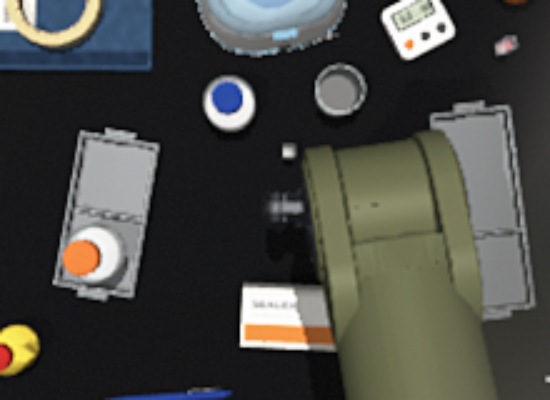

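The large bottle stands in the near compartment of the even tray (crop 95,255), and the gripper is over the small bottle. Next I grasp the small bottle.

Emit:
carry_out(
  rows=[
    [[0, 3, 20], [0, 0, 0], 1],
    [[0, 0, 20], [0, 0, 0], 1],
    [[0, 0, 15], [0, 0, 0], 1],
    [[0, 0, 10], [0, 0, 0], 1],
    [[0, 0, 0], [0, 0, 0], 1],
    [[0, 0, 0], [0, 0, 0], 1],
    [[0, 0, 0], [0, 0, 0], -1],
    [[0, 0, 0], [0, 0, 0], -1],
  ],
)

```text
time: 7.62
tcp_pos: [0.5591, -0.0114, 0.0999]
ee_rot: [3.141, 0.0, 0.004]
wrist_force: [0.5, 0.5, -0.3]
grip_width: 0.749
grip_force: 0.0
```

Emit:
carry_out(
  rows=[
    [[0, 0, 0], [0, 0, 0], -1],
    [[0, 0, 0], [0, 0, 0], -1],
    [[0, 0, 0], [0, 0, 0], -1],
    [[0, 0, 0], [0, 0, 0], -1],
    [[0, 0, 0], [0, 0, 0], -1],
    [[0, 0, 0], [0, 0, 0], -1],
    [[0, 0, 0], [0, 0, 0], -1],
  ],
)

```text
time: 8.2
tcp_pos: [0.5585, -0.012, 0.0992]
ee_rot: [3.141, -0.001, 0.001]
wrist_force: [-1.6, -0.9, 5.5]
grip_width: 0.324
grip_force: 39.4
```

Emit:
carry_out(
  rows=[
    [[0, 0, -10], [0, 0, 0], -1],
    [[0, 0, -40], [0, 0, 0], -1],
    [[-14.4, 34.6, 0], [0, 0, 0], -1],
    [[-14.4, 34.6, 0], [0, 0, 0], -1],
    [[-14.4, 34.6, 0], [0, 0, 0], -1],
    [[-14.4, 34.6, 0], [0, 0, 0], -1],
    [[-14.4, 34.6, 0], [0, 0, 0], -1],
    [[0, 0, 0], [0, 0, 0], -1],
  ],
)

```text
time: 8.87
tcp_pos: [0.4812, -0.194, 0.1476]
ee_rot: [3.137, -0.019, -0.007]
wrist_force: [-0.5, -2.3, -3.3]
grip_width: 0.313
grip_force: 40.2
```

Emit:
carry_out(
  rows=[
    [[0, 0, 0], [0, 0, 0], -1],
    [[0, 0, 0], [0, 0, 0], -1],
  ],
)

```text
time: 9.03
tcp_pos: [0.4857, -0.1841, 0.1482]
ee_rot: [-3.14, 0.001, 0.001]
wrist_force: [0.8, 0.7, -3.6]
grip_width: 0.319
grip_force: 40.2
```

```bash
python3 -c "
from h import *
go(.4868,-.1853,.102)"
```

```text
t9.03 yaw -0.04 turn(tool z) -0.04 shift mm [ 1.1  1.3 46.2] tilt [-6.0e-04  1.3e-03 -1.0e+00]
```

Emit:
carry_out(
  rows=[
    [[1, 1, 15], [0, 0, 0], -1],
    [[0, 0, 15], [0, 0, 0], -1],
    [[0, 0, 9], [0, 0, 0], -1],
    [[0, 0, 4], [0, 0, 0], -1],
    [[0, 0, 2.5], [0, 0, 0], -1],
    [[0, 0, 0], [0, 0, 0], -1],
    [[0, 0, 0], [0, 0, 0], -1],
  ],
)

```text
time: 9.62
tcp_pos: [0.4877, -0.1855, 0.1036]
ee_rot: [3.141, 0.001, 0.001]
wrist_force: [-0.7, 0.0, -2.7]
grip_width: 0.319
grip_force: 40.3
```

Emit:
carry_out(
  rows=[
    [[0, 0, 1.5], [0, 0, 0], -1],
    [[0, 0, 0.5], [0, 0, 0], -1],
    [[0, 0, 0], [0, 0, 0], -1],
    [[0, 0, 0], [0, 0, 0], -1],
  ],
)

```text
time: 9.95
tcp_pos: [0.4879, -0.186, 0.1022]
ee_rot: [3.141, -0.001, 0.003]
wrist_force: [-0.3, 0.6, 4.5]
grip_width: 0.319
grip_force: 41.4
```

Emit:
carry_out(
  rows=[
    [[0, 0, 0], [0, 0, 0], 1],
    [[0, 0, 0], [0, 0, 0], 1],
    [[0, 0, 0], [0, 0, 0], 1],
    [[0, 0, 0], [0, 0, 0], 1],
    [[0, 0, 0], [0, 0, 0], 1],
    [[0, 0, -10], [0, 0, 0], 1],
    [[0, 0, -25], [0, 0, 0], 1],
    [[0, 0, -25], [0, 0, 0], 1],
  ],
)

```text
time: 10.62
tcp_pos: [0.4863, -0.1853, 0.1614]
ee_rot: [-3.14, -0.0, 0.003]
wrist_force: [1.3, -0.1, -0.6]
grip_width: 1.001
grip_force: 0.0
```

Emit:
carry_out(
  rows=[
    [[0, 0, 0], [0, 0, -6.75], 1],
    [[0, 0, 0], [0, 0, -6.75], 1],
    [[0, 0, 0], [0, 0, -6.75], 1],
    [[0, 0, 0], [0, 0, -6.75], 1],
    [[0, 0, 0], [0, 0, -6.75], 1],
    [[0, 0, 0], [0, 0, -6.75], 1],
    [[0, 0, 0], [0, 0, -6.75], 1],
    [[0, 0, 0], [0, 0, -6.75], 1],
  ],
)

```text
time: 11.28
tcp_pos: [0.4872, -0.1858, 0.1618]
ee_rot: [2.795, 1.434, 0.0]
wrist_force: [-0.8, -0.2, -0.4]
grip_width: 1.001
grip_force: 0.0
```

Emit:
carry_out(
  rows=[
    [[0, 0, 0], [0, 0, -6.75], 1],
    [[0, 0, 0], [0, 0, -6.75], 1],
    [[0, 0, 0], [0, 0, -6.75], 1],
    [[0, 0, 0], [0, 0, -6.75], 1],
    [[0, 0, 0], [0, 0, -6.75], 1],
    [[0, 0, 0], [0, 0, 0], 1],
  ],
)

```text
time: 11.78
tcp_pos: [0.4872, -0.1858, 0.1617]
ee_rot: [2.261, 2.18, 0.0]
wrist_force: [0.0, -0.3, -0.2]
grip_width: 0.998
grip_force: 0.0
```

```bash
python3 -c "
from h import *
print(bot.get_state()['joint_positions'].round(2))
go(.4378,.030,.12,87.8)"
```

```text
[ 0.92  0.17 -0.65  1.87  0.11  1.14  0.19]
t11.78 yaw 87.90 turn(tool z) 0.10 shift mm [213.8 -57.3  41.6] tilt [ 5.e-04 -4.e-04 -1.e+00]
```

Emit:
carry_out(
  rows=[
    [[35.6, -9.5, 0], [0, 0, 0], 1],
    [[35.6, -9.5, 0], [0, 0, 0], 1],
    [[35.6, -9.5, 0], [0, 0, 0], 1],
    [[35.6, -9.5, 0], [0, 0, 0], 1],
    [[35.6, -9.5, 0], [0, 0, 0], 1],
    [[35.6, -9.5, 0], [0, 0, 0], 1],
    [[0, 0, 20], [0, 0, 0], 1],
    [[0, 0, 20], [0, 0, 0], 1],
  ],
)

```text
time: 12.45
tcp_pos: [0.4396, 0.0322, 0.1224]
ee_rot: [2.26, 2.175, 0.003]
wrist_force: [0.0, -0.1, 0.6]
grip_width: 0.998
grip_force: 0.0
```

Emit:
carry_out(
  rows=[
    [[0, 0, 0], [0, 0, 0], 1],
    [[0, 0, 0], [0, 0, 0], 1],
    [[0, 0, 0], [0, 0, 0], 1],
  ],
)

```text
time: 12.7
tcp_pos: [0.4392, 0.0297, 0.122]
ee_rot: [2.267, 2.174, 0.001]
wrist_force: [-1.1, -0.6, -0.1]
grip_width: 0.998
grip_force: 0.0
```

```bash
python3 -c "
from h import *
go(.4378,.030,.05,87.8)
cv2.imwrite('pics/s5.png',cv2.resize(snapshot('scene')['pixels'][110:290,250:480],None,fx=3,fy=3))"
```

```text
t12.70 yaw 87.61 turn(tool z) -0.19 shift mm [ 0.2 -1.5 72. ] tilt [ 9.e-04  1.e-04 -1.e+00]
```

View pics/s5.png

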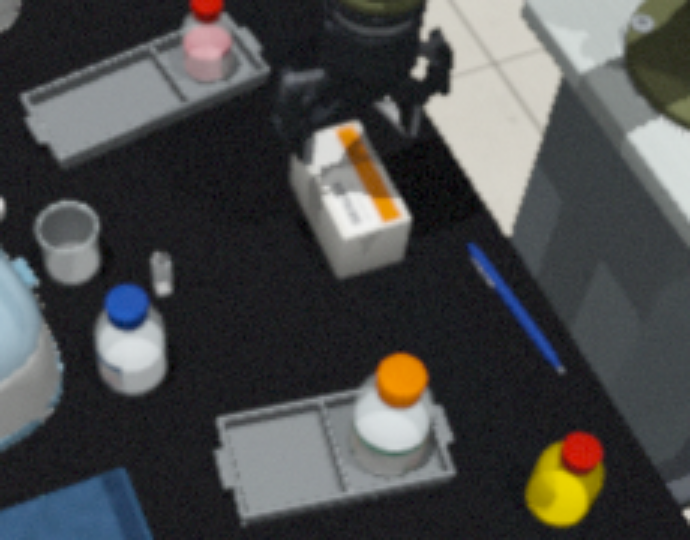

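Both bottles stand upright in their trays. The open fingers at (295,105) and (410,120) straddle the carton at (350,190). Descending.

Emit:
carry_out(
  rows=[
    [[0, -1.5, 20], [0, 0, 0], 1],
    [[0, 0, 20], [0, 0, 0], 1],
    [[0, 0, 16], [0, 0, 0], 1],
    [[0, 0, 10], [0, 0, 0], 1],
    [[0, 0, 6], [0, 0, 0], 1],
    [[0, 0, 0], [0, 0, 0], 1],
    [[0, 0, 0], [0, 0, 0], 1],
  ],
)

```text
time: 13.33
tcp_pos: [0.4376, 0.03, 0.0496]
ee_rot: [2.265, 2.176, 0.001]
wrist_force: [0.4, 0.4, 0.1]
grip_width: 0.997
grip_force: 0.0
```

Emit:
carry_out(
  rows=[
    [[0, 0, 0], [0, 0, 0], -1],
    [[0, 0, 0], [0, 0, 0], -1],
    [[0, 0, 0], [0, 0, 0], -1],
    [[0, 0, 0], [0, 0, 0], -1],
    [[0, 0, 0], [0, 0, 0], -1],
    [[0, 0, 0], [0, 0, 0], -1],
  ],
  squeeze=30,
)

```text
time: 13.83
tcp_pos: [0.438, 0.0299, 0.05]
ee_rot: [2.264, 2.176, 0.001]
wrist_force: [-1.1, -0.5, 6.9]
grip_width: 0.724
grip_force: 33.6
```

Emit:
carry_out(
  rows=[
    [[0, 0, -10], [0, 0, 0], -1],
    [[0, 0, -35], [0, 0, 0], -1],
    [[0, 0, -38], [0, 0, 0], -1],
    [[0, 0, -37], [0, 0, 0], -1],
    [[0, 0, 0], [0, 0, 6.7], -1],
    [[0, 0, 0], [0, 0, 6.7], -1],
    [[0, 0, 0], [0, 0, 6.7], -1],
    [[0, 0, 0], [0, 0, 6.7], -1],
  ],
)

```text
time: 14.5
tcp_pos: [0.4368, 0.0301, 0.1697]
ee_rot: [2.711, 1.585, 0.0]
wrist_force: [0.2, -0.0, -1.1]
grip_width: 0.722
grip_force: 33.6
```

Emit:
carry_out(
  rows=[
    [[0, 0, 0], [0, 0, 6.7], -1],
    [[0, 0, 0], [0, 0, 6.7], -1],
    [[0, 0, 0], [0, 0, 6.7], -1],
    [[0, 0, 0], [0, 0, 6.7], -1],
    [[0, 0, 0], [0, 0, 6.7], -1],
    [[0, 0, 0], [0, 0, 6.7], -1],
    [[0, 0, 0], [0, 0, 6.7], -1],
    [[0, 0, 0], [0, 0, 6.7], -1],
  ],
)

```text
time: 15.17
tcp_pos: [0.4367, 0.0302, 0.1693]
ee_rot: [3.135, 0.192, -0.0]
wrist_force: [-0.6, -0.7, -0.4]
grip_width: 0.719
grip_force: 33.6
```

Emit:
carry_out(
  rows=[
    [[0, 0, 0], [0, 0, 0], -1],
    [[0, 0, 0], [0, 0, 0], -1],
  ],
)

```text
time: 15.33
tcp_pos: [0.4368, 0.03, 0.1692]
ee_rot: [3.134, 0.206, -0.0]
wrist_force: [-0.2, 0.2, -1.9]
grip_width: 0.721
grip_force: 33.6
```

```bash
python3 -c "
from h import *
go(.5948,-.1711,.0535,7.5)
t=snapshot('top'); g=blobs(t,(0,0,60),(180,60,200),(385,160,440,265),100)
cv2.imwrite('pics/t6.png',cv2.resize(t['pixels'][130:290,220:440],None,fx=2.5,fy=2.5))"
```

```text
t15.33 yaw 7.53 turn(tool z) 0.03 shift mm [130.3 220.  115.8] tilt [ 0.e+00 -4.e-04 -1.e+00]
```

View pics/t6.png

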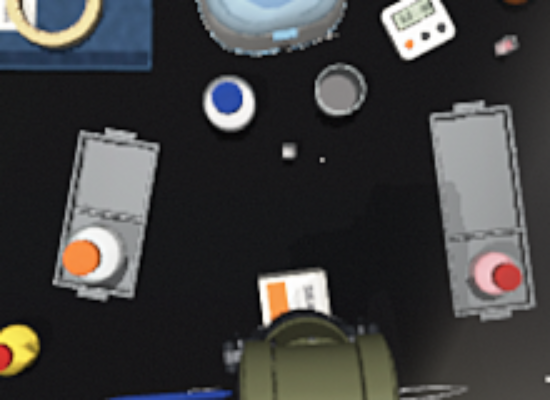

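The small bottle is centred in the short compartment (crop 495,275), and the carton is lifted and turned. Carrying it to the long compartment.

Emit:
carry_out(
  rows=[
    [[18.6, 31.4, 0], [0, 0, 0], -1],
    [[18.6, 31.4, 0], [0, 0, 0], -1],
    [[18.6, 31.4, 0], [0, 0, 0], -1],
    [[18.6, 31.4, 0], [0, 0, 0], -1],
    [[18.6, 31.4, 0], [0, 0, 0], -1],
    [[18.6, 31.4, 0], [0, 0, 0], -1],
    [[18.6, 31.4, 0], [0, 0, 0], -1],
    [[0, 0, 0], [0, 0, 0], -1],
  ],
)

```text
time: 16.05
tcp_pos: [0.5965, -0.1799, 0.1674]
ee_rot: [3.134, 0.191, 0.002]
wrist_force: [-0.8, -0.2, -0.8]
grip_width: 0.724
grip_force: 33.6
```

Emit:
carry_out(
  rows=[
    [[0, 0, 20], [0, 0, 0], -1],
    [[0, 0, 20], [0, 0, 0], -1],
    [[0, 0, 20], [0, 0, 0], -1],
    [[0, 0, 0], [0, 0, 0], -1],
    [[0, 0, 0], [0, 0, 0], -1],
    [[0, 0, 0], [0, 0, 0], -1],
  ],
)

```text
time: 16.55
tcp_pos: [0.5948, -0.1714, 0.1101]
ee_rot: [3.135, 0.202, 0.002]
wrist_force: [0.4, -1.3, -1.2]
grip_width: 0.728
grip_force: 33.6
```

```bash
python3 -c "
from h import *
go(.5948,-.1711,.0535,7.5)
cv2.imwrite('pics/s7.png',cv2.resize(snapshot('scene')['pixels'][60:230,180:400],None,fx=3,fy=3))"
```

```text
t16.55 yaw 7.39 turn(tool z) -0.11 shift mm [-0.  -0.3 56.6] tilt [ 1.2e-03 -3.0e-04 -1.0e+00]
```

View pics/s7.png

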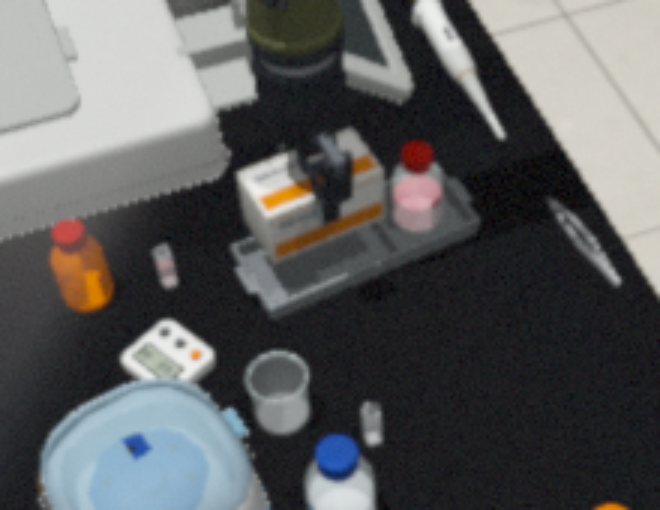

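The carton is held level above the long compartment, clear of the small bottle (415,190). Lowering it.

Emit:
carry_out(
  rows=[
    [[0, 0, 18], [0, 0, 0], -1],
    [[0, 0, 18], [0, 0, 0], -1],
    [[0, 0, 11], [0, 0, 0], -1],
    [[0, 0, 6], [0, 0, 0], -1],
    [[0, 0, 3], [0, 0, 0], -1],
    [[0, 0, 1], [0, 0, 0], -1],
    [[0, 0, 0], [0, 0, 0], -1],
    [[0, 0, 0], [0, 0, 0], -1],
  ],
)

```text
time: 17.27
tcp_pos: [0.595, -0.1715, 0.0531]
ee_rot: [3.134, 0.201, 0.003]
wrist_force: [-0.9, 0.5, 1.7]
grip_width: 0.722
grip_force: 33.9
```

Emit:
carry_out(
  rows=[
    [[0, 0, 0], [0, 0, 0], 1],
    [[0, 0, 0], [0, 0, 0], 1],
    [[0, 0, 0], [0, 0, 0], 1],
    [[0, 0, 0], [0, 0, 0], 1],
    [[0, 0, -10], [0, 0, 0], 1],
    [[0, 0, -30], [0, 0, 0], 1],
    [[0, 0, -35], [0, 0, 0], 1],
    [[0, 0, -35], [0, 0, 0], 1],
  ],
)

```text
time: 17.93
tcp_pos: [0.5938, -0.1711, 0.1634]
ee_rot: [-3.134, -0.202, 0.001]
wrist_force: [1.2, -0.3, 0.1]
grip_width: 1.0
grip_force: 0.0
```

Emit:
carry_out(
  rows=[
    [[0, 0, 0], [0, 0, -7.1], 1],
    [[0, 0, 0], [0, 0, -7.1], 1],
    [[0, 0, 0], [0, 0, -7.1], 1],
    [[0, 0, 0], [0, 0, -7.1], 1],
    [[0, 0, 0], [0, 0, -7.1], 1],
    [[0, 0, 0], [0, 0, 0], 1],
  ],
)

```text
time: 18.43
tcp_pos: [0.5943, -0.1714, 0.1627]
ee_rot: [2.923, 1.152, 0.001]
wrist_force: [-0.3, -0.6, 0.3]
grip_width: 1.001
grip_force: 0.0
```

```bash
python3 -c "
from h import *
go(.6805,-.016,.055,43)"
```

```text
t18.43 yaw 43.01 turn(tool z) 0.01 shift mm [169.  -54.9 107.8] tilt [ 6.e-04 -0.e+00 -1.e+00]
```

Emit:
carry_out(
  rows=[
    [[33.8, -11, 0], [0, 0, 0], 1],
    [[33.8, -11, 0], [0, 0, 0], 1],
    [[33.8, -11, 0], [0, 0, 0], 1],
    [[33.8, -11, 0], [0, 0, 0], 1],
    [[33.8, -11, 0], [0, 0, 0], 1],
    [[0, 0, 25], [0, 0, 0], 1],
    [[0, 0, 0], [0, 0, 0], 1],
    [[0, 0, 0], [0, 0, 0], 1],
  ],
)

```text
time: 19.1
tcp_pos: [0.68, -0.016, 0.1361]
ee_rot: [-2.925, -1.145, 0.004]
wrist_force: [0.5, -0.6, 0.4]
grip_width: 1.0
grip_force: 0.0
```

```bash
python3 -c "
from h import *
go(.6805,-.016,.055,43)
cv2.imwrite('pics/s8.png',cv2.resize(snapshot('scene')['pixels'][90:290,170:400],None,fx=3,fy=3)[:600])"
```

```text
t19.10 yaw 42.75 turn(tool z) -0.25 shift mm [ 0.6  0.4 81.1] tilt [-2.7e-03 -5.0e-04 -1.0e+00]
```

View pics/s8.png

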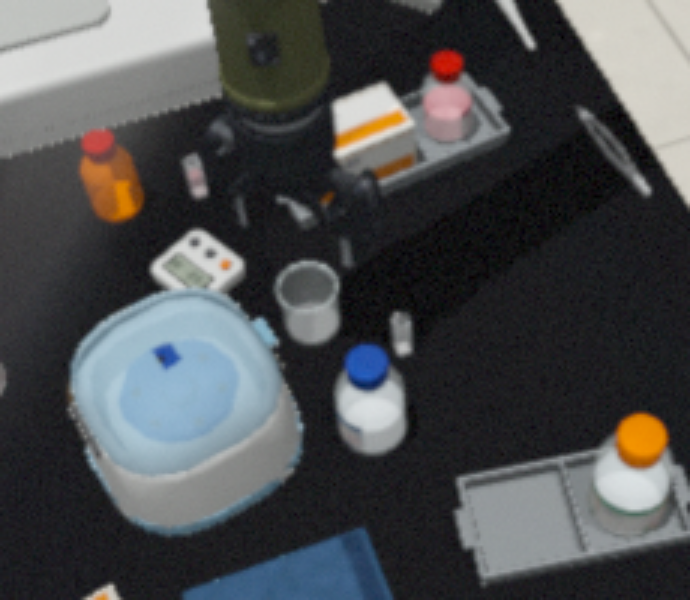

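The fingers at (240,210) and (345,250) straddle the beaker at (308,300), and the box and middle bottle are clear. The carton stands in its compartment. Descending in stages.

Emit:
carry_out(
  rows=[
    [[0.5, 0.5, 20], [0, 0, 0], 1],
    [[0, 0, 20], [0, 0, 0], 1],
    [[0, 0, 15], [0, 0, 0], 1],
    [[0, 0, 10], [0, 0, 0], 1],
    [[0, 0, 0], [0, 0, 0], 1],
  ],
)

```text
time: 19.57
tcp_pos: [0.6802, -0.0177, 0.0701]
ee_rot: [-2.925, -1.144, 0.005]
wrist_force: [-0.9, 0.5, 0.1]
grip_width: 0.997
grip_force: 0.0
```

Emit:
carry_out(
  rows=[
    [[0, 0, 8], [0, 0, 0], 1],
    [[0, 0, 7], [0, 0, 0], 1],
    [[0, 0, 0], [0, 0, 0], 1],
    [[0, 0, 0], [0, 0, 0], 1],
  ],
)

```text
time: 19.9
tcp_pos: [0.6815, -0.0162, 0.057]
ee_rot: [-2.925, -1.147, 0.0]
wrist_force: [0.6, -1.2, -0.1]
grip_width: 0.993
grip_force: 0.0
```

Emit:
carry_out(
  rows=[
    [[0, 0, 0], [0, 0, 0], -1],
    [[0, 0, 0], [0, 0, 0], -1],
    [[0, 0, 0], [0, 0, 0], -1],
    [[0, 0, 0], [0, 0, 0], -1],
    [[0, 0, 0], [0, 0, 0], -1],
    [[0, 0, 0], [0, 0, 0], -1],
    [[0, 0, 0], [0, 0, 0], -1],
  ],
  squeeze=22,
)

```text
time: 20.48
tcp_pos: [0.6819, -0.0161, 0.0577]
ee_rot: [2.924, 1.147, 0.001]
wrist_force: [-0.2, 0.1, 3.7]
grip_width: 0.593
grip_force: 23.0
```

Emit:
carry_out(
  rows=[
    [[0, 0, -10], [0, 0, 0], -1],
    [[0, 0, -30], [0, 0, 0], -1],
    [[0, 0, -40], [0, 0, 0], -1],
    [[0, 0, -40], [0, 0, 0], -1],
    [[0, 0, -10], [0, 0, 6.5], -1],
    [[0, 0, 0], [0, 0, 6.5], -1],
    [[0, 0, 0], [0, 0, 6.5], -1],
    [[0, 0, 0], [0, 0, 6.5], -1],
  ],
)

```text
time: 21.15
tcp_pos: [0.6813, -0.0163, 0.1876]
ee_rot: [3.109, 0.451, 0.0]
wrist_force: [-0.5, 0.5, -1.1]
grip_width: 0.589
grip_force: 23.3
```

Emit:
carry_out(
  rows=[
    [[0, 0, 0], [0, 0, 6.5], -1],
    [[0, 0, 0], [0, 0, 6.5], -1],
    [[0, 0, 0], [0, 0, 6.5], -1],
    [[0, 0, 0], [0, 0, 6.5], -1],
    [[0, 0, 0], [0, 0, 0], -1],
  ],
)

```text
time: 21.57
tcp_pos: [0.6812, -0.0161, 0.1871]
ee_rot: [3.131, -0.255, -0.001]
wrist_force: [0.3, -0.1, -0.9]
grip_width: 0.592
grip_force: 23.3
```

```bash
python3 -c "
from h import *
go(.5874,.2328,.0607,-9)"
```

```text
t21.57 yaw -9.32 turn(tool z) -0.32 shift mm [-132.8 -230.5  126.4] tilt [-5.e-04 -4.e-04 -1.e+00]
```

Emit:
carry_out(
  rows=[
    [[-19, -33, 0], [0, 0, 0], -1],
    [[-19, -33, 0], [0, 0, 0], -1],
    [[-19, -33, 0], [0, 0, 0], -1],
    [[-19, -33, 0], [0, 0, 0], -1],
    [[-19, -33, 0], [0, 0, 0], -1],
    [[-19, -33, 0], [0, 0, 0], -1],
    [[-19, -33, 0], [0, 0, 0], -1],
    [[0, 0, 0], [0, 0, 0], -1],
  ],
)

```text
time: 22.23
tcp_pos: [0.5813, 0.244, 0.1881]
ee_rot: [-3.127, 0.224, 0.004]
wrist_force: [-0.8, 2.0, -0.6]
grip_width: 0.59
grip_force: 23.3
```

Emit:
carry_out(
  rows=[
    [[0, 0, 25], [0, 0, 0], -1],
    [[0, 0, 25], [0, 0, 0], -1],
    [[0, 0, 15], [0, 0, 0], -1],
    [[0, 0, 0], [0, 0, 0], -1],
    [[0, 0, 0], [0, 0, 0], -1],
    [[0, 0, 0], [0, 0, 0], -1],
  ],
)

```text
time: 22.73
tcp_pos: [0.5877, 0.2333, 0.1232]
ee_rot: [-3.131, 0.25, -0.002]
wrist_force: [-0.2, 0.1, -0.8]
grip_width: 0.59
grip_force: 23.3
```

```bash
python3 -c "
from h import *
go(.5874,.2328,.0607,-9)
cv2.imwrite('pics/s9.png',cv2.resize(snapshot('scene')['pixels'][110:310,230:460],None,fx=3,fy=3)[:600])"
```

```text
t22.73 yaw -9.14 turn(tool z) -0.14 shift mm [-0.3  0.6 62.5] tilt [ 1.3e-03  8.0e-04 -1.0e+00]
```

View pics/s9.png

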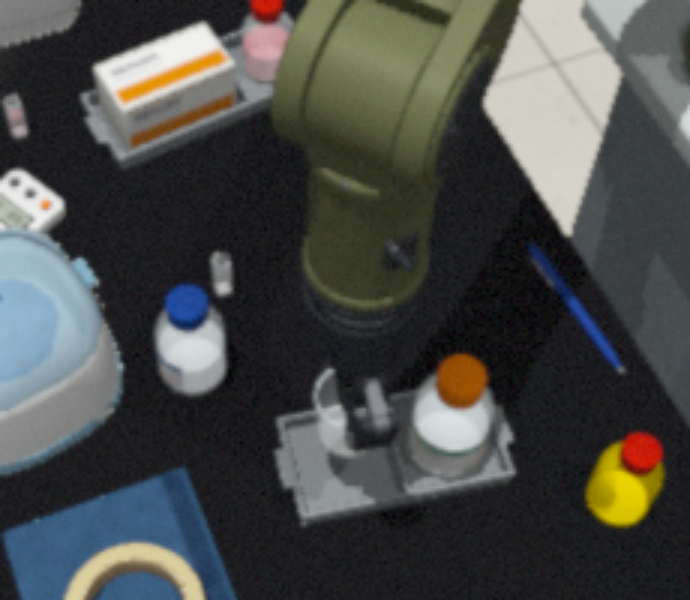

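The beaker hangs over the far compartment (345,415), with the finger clear of the large bottle (460,380). Lowering.

Emit:
carry_out(
  rows=[
    [[0, 0, 20], [0, 0, 0], -1],
    [[0, 0, 18], [0, 0, 0], -1],
    [[0, 0, 12], [0, 0, 0], -1],
    [[0, 0, 6], [0, 0, 0], -1],
    [[0, 0, 4], [0, 0, 0], -1],
    [[0, 0, 2], [0, 0, 0], -1],
    [[0, 0, 0], [0, 0, 0], -1],
    [[0, 0, 0], [0, 0, 0], -1],
  ],
)

```text
time: 23.45
tcp_pos: [0.5876, 0.2334, 0.0609]
ee_rot: [-3.131, 0.251, -0.002]
wrist_force: [0.7, 0.3, -0.3]
grip_width: 0.591
grip_force: 23.3
```

Emit:
carry_out(
  rows=[
    [[0, 0, 1], [0, 0, 0], -1],
    [[0, 0, 0], [0, 0, 0], -1],
    [[0, 0, 0], [0, 0, 0], -1],
  ],
)

```text
time: 23.7
tcp_pos: [0.5879, 0.2334, 0.0607]
ee_rot: [-3.131, 0.251, -0.003]
wrist_force: [-0.6, -0.6, 4.1]
grip_width: 0.593
grip_force: 23.7
```

Emit:
carry_out(
  rows=[
    [[0, 0, 0], [0, 0, 0], 1],
    [[0, 0, 0], [0, 0, 0], 1],
    [[0, 0, 0], [0, 0, 0], 1],
    [[0, 0, 0], [0, 0, 0], 1],
    [[0, 0, 0], [0, 0, 0], 1],
    [[0, 0, -10], [0, 0, 0], 1],
    [[0, 0, -30], [0, 0, 0], 1],
    [[0, 0, -40], [0, 0, 0], 1],
  ],
)

```text
time: 24.37
tcp_pos: [0.5849, 0.2319, 0.1371]
ee_rot: [3.129, -0.25, -0.01]
wrist_force: [0.3, 0.4, 0.1]
grip_width: 1.0
grip_force: 0.0
```

Emit:
carry_out(
  rows=[
    [[0, 0, -40], [0, 0, 0], 1],
    [[0, 0, -40], [0, 0, 0], 1],
    [[0, 30, 0], [0, 0, 0], 1],
    [[0, 40, 0], [0, 0, 0], 1],
    [[0, 40, 0], [0, 0, 0], 1],
    [[0, 40, 0], [0, 0, 0], 1],
    [[0, 0, 0], [0, 0, 0], 1],
    [[0, 0, 0], [0, 0, 0], 1],
  ],
)

```text
time: 25.03
tcp_pos: [0.5633, 0.0812, 0.2196]
ee_rot: [3.129, -0.261, 0.001]
wrist_force: [-0.9, 0.7, -0.2]
grip_width: 1.002
grip_force: 0.0
```

```bash
python3 -c "
from h import *
t=snapshot('top')['pixels'][130:290,220:450]; s=snapshot('scene')['pixels'][80:300,180:460]
a=cv2.resize(t,(400,278)); b=cv2.resize(s,(400,314))
cv2.imwrite('pics/f.png',np.vstack([a,b]))"
```

```text
(no output)
```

View pics/f.png

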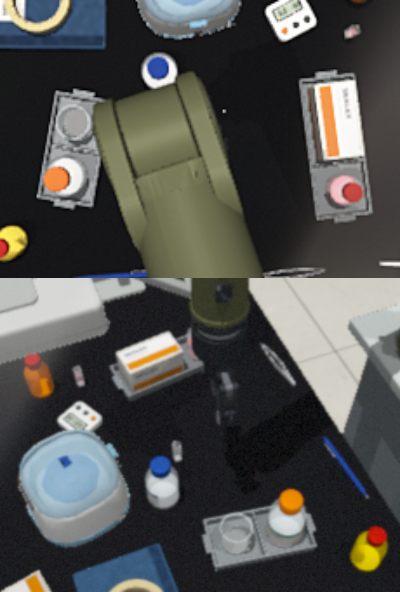

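The beaker stands at (75,125) and the large bottle at (62,178) in the even tray. The carton (340,120) and small bottle (345,190) are in the other tray, and the middle bottle hasn't moved. Handing in.

```bash
python3 -c "
from bench import bot
print(bot.job_done())"
```

```text
the job is handed in; nothing more can be done
None
```

Both kits are made up and the job is handed in: in the last pictures all four items stood upright in their compartments and the middle bottle looked unmoved, after about 25 s of the 112 s; the hand-in returned no verdict.

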